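Change the bench shaker up to third speed and start it

ROBOT

A 6-joint arm with a two-finger parallel gripper is mounted at the origin on a cart in front of the work surface, level with it; the furniture and walls round the work are solid. World frame = base frame: x ahead of the robot, y to its left, z up, the work surface at z = 0. Lengths are in m, angles in rad, forces in N, time in s.
With the tool pointing down it reaches from about 0.275 to 0.85 m from the base axis. Payload 5.2 kg.
Tool frame: the origin (TCP) lies midway between the tips of the shut fingers; the grasp point (between the pads) lies 19 mm behind it; z points along the fingers, y is the line along which they close (so a half turn about z gives the same grasp; the last joint's range is limited). The gripper opens to 85 mm and grips with 20 to 120 N. Pads are 22 mm wide; open, the fingers measure 114 mm over their backs; the gripper's body (76 mm by 85 mm) begins 54 mm behind the grasp point. The pads swing forward as they close: fully open they stand 13 mm farther back than shut.
Start: joints at [1.103, 0.259, 1.535, -0, 1.348, -0.203], TCP at [0.144, 0.531, 0.231] pointing down, gripper open.
Joint ranges: [-3.14, 3.14], [-0.91, 2.08], [0.19, 2.58], [-1.22, 4.36], [0.22, 2.71], [-3.12, 3.12]. Speed limits (rad/s): [2.57, 2.57, 3.14, 3.14, 3.14, 3.14].

INTERFACE

Orientations are given as a rotation vector (axis times angle).
In Python, from rig import observe, capture, get_calibration, hand_in gives the robot as it stands.
- The arm moves only by the tool jog_arm, never from a script. Its argument "series" is a list of rows, each a list of 3 entries, a list of its own where there are three numbers: the opening, from -1 (shut) to 1 (fully open), then the shift along the world's x, y, z in units of 0.4 m (1.0 is 0.4 m), then the turn, a rotation vector about the world's x, y, z in units of 120 degrees (1.0 is 120 degrees). In form: [[jaw, [x, y, z], [wx, wy, wz]], ...]. A call has 1 to 12 rows; each row is the pose to reach, as a shift and turn from the pose commanded when the call began; what a row does not reach only later rows make up. A row lasts 1/12 s, in which the tool goes at most 41.7 mm and 7.16 degrees, less where a joint would pass 70% of its speed; a pose out of reach is approached as far as the arm can. A call with a number of a shift or a turn outside -1 to 1 is refused whole. A call with a gripper value outside its range is refused whole. The fingers move at their own pace and stop on an object; the grip force is fixed at half the most. Time passes only in rows, so rows that repeat a pose let the fingers close. It gives the time, the measured TCP pose, the force, the opening and the grip force at its end, in the units of the state.
- observe(): the state, without advancing time (a new reading comes with each control period).
- capture(name): name is "side" or "top" or "wrist"; returns the picture (384x512x3 uint8, red, green, blue); there is no depth.
- get_calibration(name): a dict with "fx", "fy", "cx", "cy" (pixels), "cam_to_world" (4x4, takes a point from camera to world coordinates). Camera axes: x right, y down, z forward; pixel columns grow to the right and rows downward; lengths in m; the calibration is good to about 2 mm. The wrist camera is an equidistant fisheye: a pixel r from the principal point sees the ray r / f radians off the axis. A picture is of the moment at which its call begins: read the wrist's pose just before it. get_calibration takes no time and is no camera call; for the wrist camera it gives the pose at the moment of the call.
- hand_in(): hands the job in; it is judged then, once.
The state is a dict: "t": time; "joint_positions": joint angles; "qd": joint speeds; "effort": joint torques, N m; "position": TCP position; "tcp_rot": TCP orientation; "contact_force": force on the tool from outside, world axes, zero at the start; "wrist_torque": the same for the moment, N m; "opening": finger opening in m; "grasp_force": force on a finger pad.
Only numpy, scipy, OpenCV 4.12 (cv2) and the standard library are available. Lean on these libraries where they do the work, as an engineer would, in place of code of your own. Each camera call takes 0.05 s, during which the arm holds its last target. There are 200 camera calls.

TASK

The stain jars on the bench shaker are to be shaken at third speed. Only touching and pushing with the fingers, move its black-knobbed gear lever through the H-shaped gate: out of the left-hand slot it was left in, across to the right in neutral, then forward all the way into the third slot (far right, three dots); only after that press the green start key fully down and let it come up again. Never pinch or force the lever, do not press the red stop key, and do not lift or shift the jars or anything else on the bench.

Things in the scene. Friction and masses are not known exactly. Their poses are not given: they have to be found in the camera images.
- shaker: white laboratory shaker, fast on the bench, 250 (x) x 160 (y) mm. Origin: centre of its underside; x points forward (away from the robot at yaw 0), y left, z up. Front part (x -125 to 0): console, top 88 mm high, with the gear gate on the right, the keys on the left. Back part: platform (mat 78 mm, rim 88 mm high) with two loose lidded jars, tops 150 mm high
- gate (a point): centre of the 84 x 84 mm aluminium gate plate's top, 100 mm high, axes as the shaker's. H slot: legs along x at y +14 (left: first speed at the far end, second near) and y -14 mm (right: third far, fourth near), 15 mm wide, joined in the middle by a 17 mm wide cross channel (neutral) with rounded corners. One to four dots mark the slot ends
- gear_lever: the gear lever: 10 mm steel shaft with a black ball knob, 34 mm diameter. Origin: its pivot, inside the console at shaker x -70, y -25, z 35 mm; z points along the shaft to the knob, whose centre is 150 mm from the pivot. The real gate walls stop the shaft; it stays where it is left (friction, about 1.5 to 2 N to push at the knob)
- gear_knob (a point): centre of the ball knob (radius 17 mm). From neutral middle (185 mm above the bench) it travels 44 mm forward or back and 36 mm left or right; about 174 to 181 mm high in the slots' ends and in neutral at the sides
- gear_fore (a joint): lean of the lever forward (+, shaker +x) or back (-), rad: 0 in neutral, +0.30 at the far end of a leg (first, third), -0.30 at the near end (second, fourth). It can cross only within about 0.05 of 0
- gear_cross (a joint): lean of the lever to the right (+, shaker -y) or left (-), rad: about -0.24 in the left leg, +0.24 in the right leg (play of 0.04); at the start it is left
- third_slot (a point): far end of the right leg in the gate plate, at the plate's top: where the shaft's axis comes to stand in third speed (100 mm above the bench)
- start (a joint): travel of the green start key, m: 0 up, 0.006 fully down; a spring (1.5 N at first, 5 N fully down) brings it up again
- start_top (a point): centre of the green start key's top face (22 mm diameter, 109 mm above the bench, in a dark round housing of 38 mm diameter); press straight down
- stop (a joint): travel of the red stop key, m: 0 up, 0.006 down; same key, 60 mm behind the start key
- stop_top (a point): centre of the red stop key's top face, 109 mm above the bench
- jar_violet: square lidded jar with violet stain, 61 x 61 x 72 mm, loose on the shaker's platform on the left; origin: centre of its underside
- jar_blue: square lidded jar with blue stain, 61 x 61 x 72 mm, loose on the shaker's platform on the right; origin: centre of its underside
- timer: white dial timer, 80 x 64 x 72 mm, loose on the bench; origin: centre of its underside
- saline: bottle with blue cap, 52 mm diameter, 125 mm high, loose on the bench; origin: centre of its underside
- mouse: black computer mouse, 100 x 62 x 40 mm, loose on the bench; origin: centre of its underside
- marker: white and black marker pen, 122 mm long, 16 mm thick, lying loose on the bench; origin: centre of its underside

How it is judged:
On the way, in this order (a step that is already met when the one before it is completed fails the run):
1. the lever has crossed to the right in neutral (value of joint gear_cross above 0.15 rad and value of joint gear_fore between -0.15 and 0.15 rad), for 0.05 s.
2. the lever is fully forward in the third slot (value of joint gear_fore above 0.26 rad and value of joint gear_cross above 0.17 rad), for 0.2 s.
3. the green start key is pressed down (all of step 2 and value of joint start above 0.0045 m), for 0.05 s.
At the end, for the whole second after the job is handed in: The lever stands in the third slot (leaning forward more than 0.26 of 0.30 rad and right more than 0.17 rad), both keys are up, and both jars stand upright and at rest within 12 mm of where they stood (all of step 2 and value of joint each of start, stop below 0.001 m and distance of each of jar_violet, jar_blue from where it was at the start of the episode below 0.012 m and angle between each of jar_violet, jar_blue's own z axis and vertical below 0.1 rad and linear speed of each of jar_violet, jar_blue below 0.02 m/s); the robot touches nothing.
It fails at once if the start key was pressed before the lever was in third (value of joint start above 0.003 m and not (value of joint gear_fore above 0.26 rad and value of joint gear_cross above 0.17 rad)).
It fails at once if the red stop key was pressed (value of joint stop above 0.003 m).
It fails at once if the lever was pinched or forced (over 30 N between fingers and lever) (contact force between the fingers and gear_lever above 30 N).
It fails at once if a jar was shifted, lifted or tipped (distance of any of jar_violet, jar_blue from where it was at the start of the episode above 0.012 m or angle between any of jar_violet, jar_blue's own z axis and vertical above 0.2 rad).
It fails at once if something else on the bench was shifted or lifted (distance of any of timer, saline, mouse, marker from where it was at the start of the episode above 0.02 m).
It also fails if it takes over 67 s, if anything falls off the work surface, if the arm or the gripper's body presses on something with over 40 N, if the wrist force passes 120 N, or if a joint passes its speed limit or range.

## Working session

There is one attempt and no reset: what is moved stays moved. The work goes in short steps, Python scripts to look and compute and a tool call to move; the robot and the scene stay as the last step left them, time stands still between calls to the robot, and variables do not carry over. Pictures are saved under pics/ and viewed, at most 10 in all, crops included, and the job is handed in when it is done.

Besides the shell and the picture viewer there is one more tool, called as name([rows], argument=value, ...), one row to a line, values as JSON. jog_arm: Moves the arm, as the interface text tells. Shifts and turns lie within -1 to 1; 1 stands for 0.4 m of shift or 120 degrees of turn. Its arguments: {"type":"object","properties":{"series":{"type":"array"}},"required":["series"]}

```bash
mkdir -p pics; python3 - <<'E'
from rig import *
import cv2,numpy as np
s=observe();print({k:np.round(v,3).tolist() for k,v in s.items()})
for n in("top","side"):
    im=capture(n);cv2.imwrite(f"pics/{n}0.png",cv2.cvtColor(im,cv2.COLOR_RGB2BGR))
    c=get_calibration(n);print(n,c["fx"],c["fy"],c["cx"],c["cy"],np.round(c["cam_to_world"],3).tolist())
a=cv2.imread("pics/top0.png");b=cv2.imread("pics/side0.png")
E
```

```text
{'t': 0.0, 'joint_positions': [1.103, 0.259, 1.536, -0.0, 1.348, -0.203], 'qd': [-0.0, -0.001, 0.0, 0.001, -0.001, -0.001], 'effort': [-0.001, -44.604, -29.057, -0.0, 0.012, -0.0], 'position': [0.144, 0.53, 0.23], 'tcp_rot': [-0.415, -3.114, 0.003], 'contact_force': [0.498, -0.63, -0.576], 'wrist_torque': [-0.021, -0.009, 0.015], 'grasp_force': 0.0, 'opening': 0.085}
top 347.2288277541683 347.2288277541683 260.252005460542 187.22406782023927 [[0.009, -0.996, 0.09, 0.476], [-1.0, -0.009, -0.005, 0.079], [0.006, -0.09, -0.996, 1.158], [0.0, 0.0, 0.0, 1.0]]
side 385.48990860917394 385.48990860917394 257.4519949516177 189.4825000277118 [[0.905, -0.183, 0.385, 0.08], [-0.426, -0.42, 0.801, -0.962], [0.015, -0.889, -0.458, 0.727], [0.0, 0.0, 0.0, 1.0]]
```

View pics/top0.png

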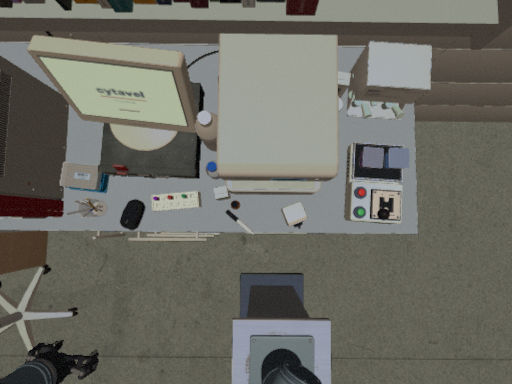

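View pics/side0.png

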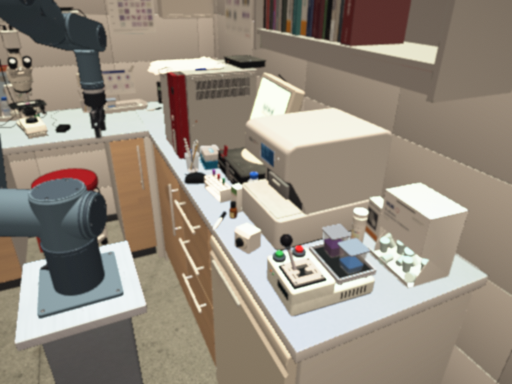

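The top view shows the shaker at about (375,190): red key (361,192), green key (360,212), knob near (384,212), which is low in the left slot. The side view shows the shaker at about (320,270), with the knob at (287,240). I'll zoom in.

```bash
python3 - <<'E'
import cv2,numpy as np
a=cv2.imread("pics/top0.png")[135:235,335:425];b=cv2.imread("pics/side0.png")[220:315,255:385]
a=cv2.resize(a,None,fx=6,fy=6,interpolation=cv2.INTER_CUBIC)[:,:360+180];b=cv2.resize(b,(780,570),interpolation=cv2.INTER_CUBIC)
cv2.imwrite("pics/a.png",a);cv2.imwrite("pics/b.png",b)
E
```

```text
(no output)
```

View pics/a.png

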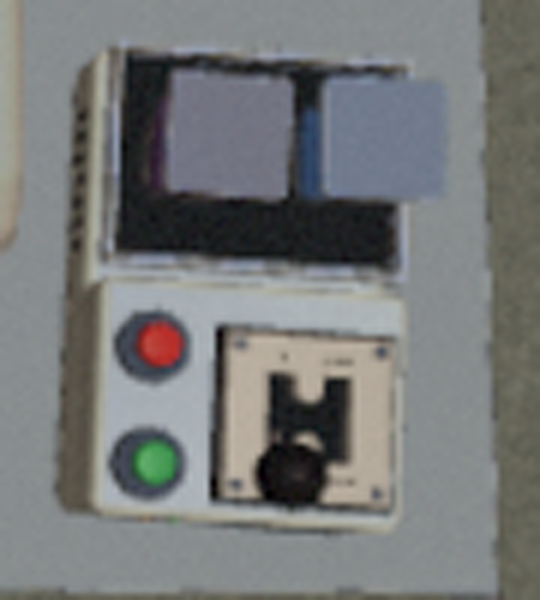

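View pics/b.png

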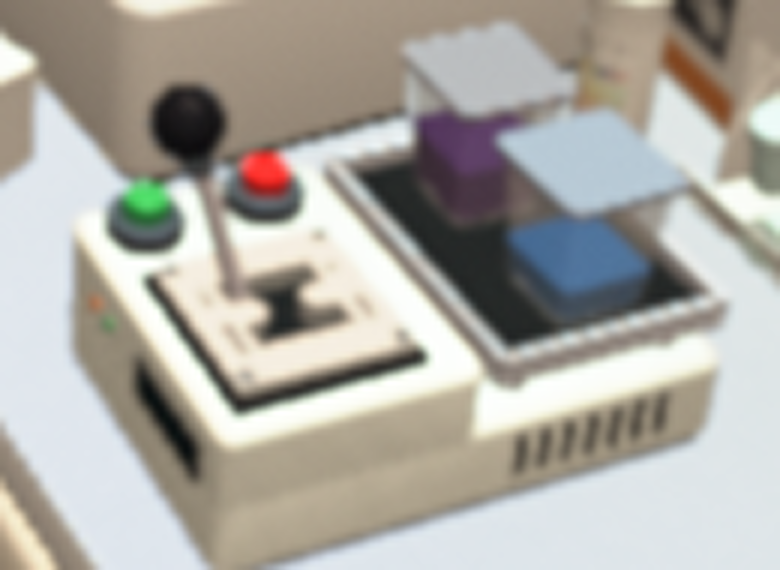

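The top crop (6x, origin 335,135) shows green at crop (157,462), red at (160,343) and the knob at (292,474). The lever is in the near-left slot (second), and the plate's corner screws are visible. The side crop agrees. Next: measure all of these.

```bash
cat > h.py <<'E'
import cv2,numpy as np
from rig import *
def ray(n,uv,c=None):
    c=c or get_calibration(n);T=np.array(c["cam_to_world"])
    d=np.array([(uv[0]-c["cx"])/c["fx"],(uv[1]-c["cy"])/c["fy"],1.]);return T[:3,3],T[:3,:3]@d
def onz(n,uv,z):
    o,d=ray(n,uv);return o+d*(z-o[2])/d[2]
def tri(u1,u2,n1="top",n2="side"):
    o1,d1=ray(n1,u1);o2,d2=ray(n2,u2)
    k=np.linalg.lstsq(np.c_[d1,-d2],o2-o1,rcond=None)[0]
    p,q=o1+k[0]*d1,o2+k[1]*d2;return (p+q)/2,np.linalg.norm(p-q)
def blob(m,box):
    x0,y0,x1,y1=box;M=np.zeros_like(m,np.uint8);M[y0:y1,x0:x1]=m[y0:y1,x0:x1]
    n,l,s,c=cv2.connectedComponentsWithStats(M);i=1+np.argmax(s[1:,4]);return c[i],s[i]
def masks(im):
    r,g,b=[im[...,i].astype(int) for i in range(3)]
    return dict(red=(r>120)&(g<90)&(b<90),green=(g>110)&(r<110)&(g-b>40),black=(r<70)&(g<70)&(b<70))
E
python3 - <<'E'
from h import *
B=dict(top=dict(red=(350,180,372,204),green=(350,200,372,222),black=(376,207,392,222)),
side=dict(red=(292,242,306,256),green=(272,246,286,262),black=(279,232,294,247)))
P={}
for n in B:
    im=cv2.cvtColor(cv2.imread(f"pics/{n}0.png"),cv2.COLOR_BGR2RGB);m=masks(im)
    for k in B[n]:
        c,s=blob(m[k],B[n][k]);P[n,k]=c;print(n,k,c.round(1),s, onz(n,c,.109 if k!="black" else .177).round(4))
for k in("red","green","black"):print(k,[np.round(x,4) for x in tri(P["top",k],P["side",k])])
# plate screws from crop (cols/6+335)
S=np.array([(240,344),(382,352),(377,493),(236,484)])
pts=[onz("top",(x/6+335-.42,y/6+135-.42),.1) for x,y in S]
print(np.round(pts,4),np.mean(pts,0))
r,g=onz("top",P["top","red"],.108),onz("top",P["top","green"],.108)
print("yaw",np.degrees(np.arctan2((r-g)[1],(r-g)[0])),np.linalg.norm(r-g))
E
```

```text
top red [361.3 192. ] [358 189   7   7  40] [ 0.5586 -0.2335  0.109 ]
top green [360.6 211.8] [358 209   6   7  35] [ 0.4987 -0.2302  0.109 ]
top black [383.9 212.8] [378 207  14  13 127] [ 0.4948 -0.276   0.177 ]
side red [298.7 248.9] [295 245   9   8  47] [ 0.5526 -0.2418  0.109 ]
side green [279.1 252.9] [276 250   7   6  33] [ 0.4955 -0.2362  0.109 ]
side black [285.9 240.3] [280 235  12  12 112] [ 0.4896 -0.2771  0.177 ]
red [array([ 0.5583, -0.2349,  0.1029]), np.float64(0.0019)]
green [array([ 0.4985, -0.2314,  0.1048]), np.float64(0.0005)]
black [array([ 0.4929, -0.2756,  0.1755]), np.float64(0.0042)]
[[ 0.5599 -0.2769  0.1   ]
 [ 0.5565 -0.3494  0.1   ]
 [ 0.4848 -0.3449  0.1   ]
 [ 0.4887 -0.2734  0.1   ]] [ 0.52246937 -0.31112152  0.1       ]
yaw -3.1597502397468635 0.060099055791656975
```

Measured points:
- Yaw is about -3.1°, and the keys are 60.1 mm apart as they should be.
- Gate centre is about (0.5225,-0.311).
- Knob is about (0.4925,-0.276,0.176), in second.

Now I'll travel to behind the knob with the fingers shut.

jog_arm([
  [-1, [0.675, -0.95, 0.05], [0, 0, 0.1]],
  [-1, [0.675, -0.95, 0.05], [0, 0, 0.1]],
  [-1, [0.675, -0.95, 0.05], [0, 0, 0.1]],
  [-1, [0.675, -0.95, 0.05], [0, 0, 0.1]],
  [-1, [0.675, -0.95, 0.05], [0, 0, 0.1]],
  [-1, [0.675, -0.95, 0.05], [0, 0, 0.1]],
  [-1, [0.675, -0.95, 0.05], [0, 0, 0.1]],
  [-1, [0.675, -0.95, 0.05], [0, 0, 0.1]],
  [-1, [0.675, -0.95, 0.05], [0, 0, 0.1]],
  [-1, [0.675, -0.95, 0.05], [0, 0, 0.1]],
  [-1, [0.675, -0.95, 0.05], [0, 0, 0.1]],
  [-1, [0.675, -0.95, 0.05], [0, 0, 0.1]],
])

```text
t: 1.1
position: [0.417, 0.1463, 0.2514]
tcp_rot: [0.094, 3.138, -0.003]
contact_force: [0.2, 0.9, -0.1]
opening: -0.0
grasp_force: 0.0
```

jog_arm([
  [-1, [0, -1, 0], [0, 0, 0]],
  [-1, [0, -1, 0], [0, 0, 0]],
  [-1, [0, -1, 0], [0, 0, 0]],
  [-1, [0, -1, 0], [0, 0, 0]],
  [-1, [0, -1, 0], [0, 0, 0]],
  [-1, [0, -1, 0], [0, 0, 0]],
  [-1, [0, -1, 0], [0, 0, 0]],
  [-1, [0, -1, 0], [0, 0, 0]],
  [-1, [0, -1, 0], [0, 0, 0]],
  [-1, [0, -1, 0], [0, 0, 0]],
  [-1, [0, -1, 0], [0, 0, 0]],
  [-1, [0, -1, 0], [0, 0, 0]],
])

```text
t: 2.1
position: [0.4135, -0.2498, 0.2505]
tcp_rot: [-0.091, -3.139, -0.003]
contact_force: [0.4, 0.2, 0.3]
opening: -0.0
grasp_force: 0.0
```

jog_arm([
  [-1, [0, -0.055, 0], [0, 0, 0]],
  [-1, [0, -0.055, -0.1], [0, 0, 0]],
  [-1, [0, -0.055, -0.2], [0, 0, 0]],
  [-1, [0, -0.055, -0.2], [0, 0, 0]],
  [-1, [0, -0.055, -0.2], [0, 0, 0]],
])

```text
t: 2.52
position: [0.4129, -0.2684, 0.1701]
tcp_rot: [-0.085, -3.136, -0.007]
contact_force: [0.3, -0.4, 0.6]
opening: -0.0
grasp_force: 0.0
```

```bash
python3 - <<'E'
from h import *
im=capture("side");cv2.imwrite("pics/s1.png",cv2.resize(cv2.cvtColor(im,cv2.COLOR_RGB2BGR)[150:330,200:400],None,fx=3,fy=3,interpolation=cv2.INTER_CUBIC))
print(observe()["position"],observe()["contact_force"])
E
```

```text
[ 0.41426116 -0.26997185  0.17215777] [ 0.4678247  -0.5739725   0.32153485]
```

View pics/s1.png

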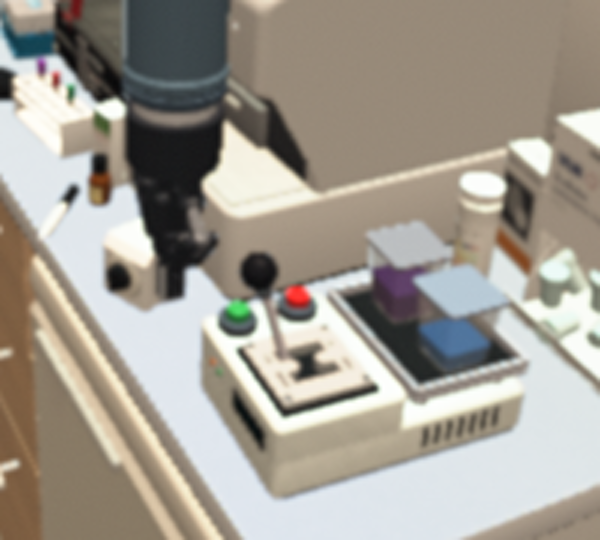

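The fingers are clear, at knob height on its near side (tips at crop 172,290; knob at 258,270). I'll push forward towards neutral, slowly.

jog_arm([
  [-1, [0.08, -0.01, 0], [0, 0, 0]],
  [-1, [0.1, -0.01, 0], [0, 0, 0]],
  [-1, [0.115, -0.01, 0], [0, 0, 0]],
  [-1, [0.13, -0.01, 0], [0, 0, 0]],
  [-1, [0.145, -0.01, 0], [0, 0, 0]],
  [-1, [0.16, -0.01, 0], [0, 0, 0]],
  [-1, [0.175, -0.01, 0], [0, 0, 0]],
  [-1, [0.185, -0.01, 0], [0, 0, 0]],
  [-1, [0.185, -0.01, 0], [0, 0, 0]],
  [-1, [0.185, -0.01, 0], [0, 0, 0]],
])

```text
t: 3.4
position: [0.4881, -0.2752, 0.1712]
tcp_rot: [0.087, 3.14, 0.0]
contact_force: [-0.7, 0.2, -0.5]
opening: -0.0003
grasp_force: 0.0
```

```bash
python3 - <<'E'
from h import *
s=observe();print(s["position"],s["contact_force"])
t=capture("top");im=capture("side")
for n,i in(("t2",t),("s2",im)):cv2.imwrite(f"pics/{n}raw.png",cv2.cvtColor(i,cv2.COLOR_RGB2BGR))
a=cv2.resize(cv2.imread("pics/t2raw.png")[160:240,335:415],None,fx=5,fy=5,interpolation=cv2.INTER_CUBIC)
b=cv2.resize(cv2.imread("pics/s2raw.png")[220:300,260:340],None,fx=5,fy=5,interpolation=cv2.INTER_CUBIC)
cv2.imwrite("pics/c2.png",np.hstack([a,b]))
E
```

```text
[ 0.48813537 -0.27517663  0.17117343] [-0.74400498  0.15512638 -0.52064678]
```

View pics/c2.png

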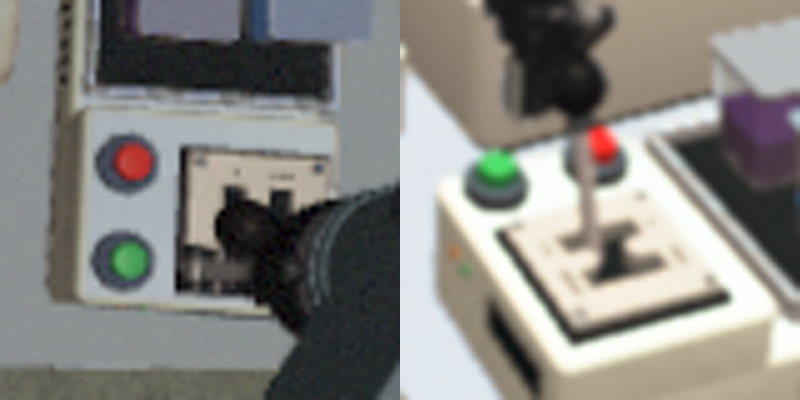

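The knob moved with the fingers to about x=0.517 (top crop 240,228); neutral is at 0.524. I'll push 7 mm more, then back off, lift, and come down to the left of the knob.

jog_arm([
  [-1, [0.009, 0, 0], [0, 0, 0]],
  [-1, [0.018, 0, 0], [0, 0, 0]],
  [-1, [0.018, 0, 0], [0, 0, 0]],
  [-1, [0.018, 0, 0], [0, 0, 0]],
  [-1, [-0.05, 0, 0], [0, 0, 0]],
  [-1, [-0.05, 0, 0.1], [0, 0, 0]],
  [-1, [-0.05, 0.07, 0.1], [0, 0, 0]],
  [-1, [-0.05, 0.15, 0.1], [0, 0, 0]],
  [-1, [0.03, 0.15, 0.1], [0, 0, 0]],
  [-1, [0.09, 0.15, 0.1], [0, 0, 0]],
  [-1, [0.09, 0.15, 0.1], [0, 0, 0]],
])

```text
t: 4.42
position: [0.5274, -0.2147, 0.2115]
tcp_rot: [0.084, 3.137, -0.001]
contact_force: [0.3, -0.2, 0.2]
opening: -0.0002
grasp_force: 0.0
```

```bash
python3 - <<'E'
from h import *
s=observe();print(s["position"],s["contact_force"])
t=capture("top");im=capture("side")
for n,i in(("t3",t),("s3",im)):cv2.imwrite(f"pics/{n}raw.png",cv2.cvtColor(i,cv2.COLOR_RGB2BGR))
a=cv2.resize(cv2.imread("pics/t3raw.png")[160:240,335:415],None,fx=5,fy=5,interpolation=cv2.INTER_CUBIC)
b=cv2.resize(cv2.imread("pics/s3raw.png")[220:300,260:340],None,fx=5,fy=5,interpolation=cv2.INTER_CUBIC)
cv2.imwrite("pics/c3.png",np.hstack([a,b]))
E
```

```text
[ 0.52744047 -0.21472679  0.2114795 ] [ 0.2558661  -0.16405701  0.21563161]
```

View pics/c3.png

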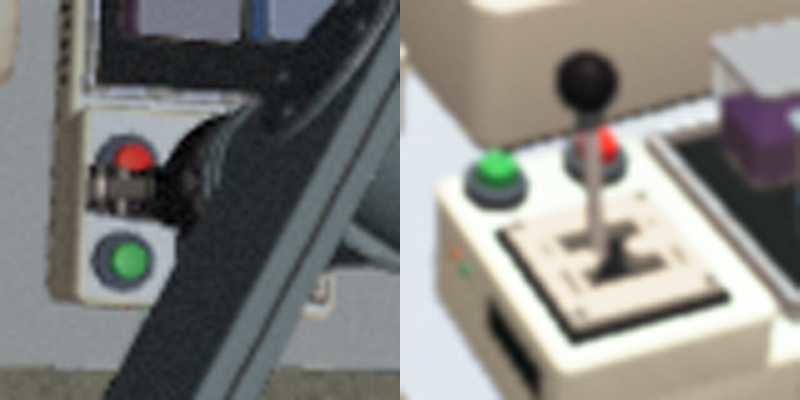

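```bash
python3 - <<'E'
from h import *
im=cv2.cvtColor(cv2.imread("pics/s3raw.png"),cv2.COLOR_BGR2RGB)
c,s=blob(masks(im)["black"],(289,228,306,244));print(c,s,onz("side",c,.181))
im=cv2.cvtColor(cv2.imread("pics/side0.png"),cv2.COLOR_BGR2RGB)
c,s=blob(masks(im)["black"],(279,230,294,249));print(c,s,onz("side",c,.177))
E
```

```text
[296.94827586 236.56896552] [292 231  11  13 116] [ 0.52002173 -0.27903419  0.181     ]
[285.95762712 240.66949153] [280 235  12  14 118] [ 0.48907215 -0.27853483  0.177     ]
```

The lever is at neutral (x about 0.5235, target 0.5244). I'll descend and push right.

jog_arm([
  [-1, [-0.01, 0, -0.05], [0, 0, 0]],
  [-1, [-0.01, 0, -0.1], [0, 0, 0]],
  [-1, [-0.01, -0.04, -0.1], [0, 0, 0]],
  [-1, [-0.01, -0.06, -0.1], [0, 0, 0]],
  [-1, [-0.011, -0.08, -0.1], [0, 0, 0]],
  [-1, [-0.012, -0.1, -0.1], [0, 0, 0]],
  [-1, [-0.013, -0.12, -0.1], [0, 0, 0]],
  [-1, [-0.014, -0.14, -0.1], [0, 0, 0]],
  [-1, [-0.015, -0.16, -0.1], [0, 0, 0]],
  [-1, [-0.016, -0.18, -0.1], [0, 0, 0]],
  [-1, [-0.018, -0.2, -0.1], [0, 0, 0]],
  [-1, [-0.018, -0.2, -0.1], [0, 0, 0]],
])

```text
t: 5.52
position: [0.5166, -0.2972, 0.1712]
tcp_rot: [0.089, 3.14, -0.002]
contact_force: [-0.3, 0.4, 0.2]
opening: 0.0003
grasp_force: 0.0
```

```bash
python3 - <<'E'
from h import *
s=observe();print(s["position"],s["contact_force"])
im=capture("side");cv2.imwrite("pics/s4raw.png",cv2.cvtColor(im,cv2.COLOR_RGB2BGR))
b=cv2.resize(cv2.imread("pics/s4raw.png")[220:300,260:340],None,fx=5,fy=5,interpolation=cv2.INTER_CUBIC)
cv2.imwrite("pics/c4.png",b)
E
```

```text
[ 0.51658886 -0.29716595  0.17123584] [-0.3154832   0.44178915  0.24731383]
```

View pics/c4.png

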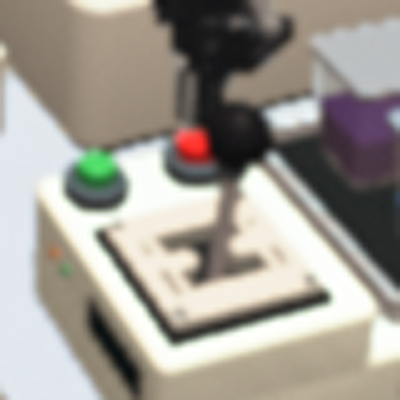

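The lever is crossing: knob at crop (238,137), shaft in the cross channel. I'll push the rest of the way gently and watch the force.

jog_arm([
  [-1, [0.002, -0.01, 0], [0, 0, 0]],
  [-1, [0.001, -0.02, 0], [0, 0, 0]],
  [-1, [0, -0.03, 0], [0, 0, 0]],
  [-1, [0, -0.035, 0], [0, 0, 0]],
  [-1, [0, -0.035, 0], [0, 0, 0]],
  [-1, [0, -0.035, 0], [0, 0, 0]],
])

```text
t: 6.07
position: [0.5168, -0.3095, 0.1713]
tcp_rot: [0.087, 3.14, -0.001]
contact_force: [0.1, -0.6, 0.2]
opening: -0.0001
grasp_force: 0.0
```

```bash
python3 - <<'E'
from h import *
s=observe();print(s["position"],s["contact_force"])
im=capture("side");cv2.imwrite("pics/s5raw.png",cv2.cvtColor(im,cv2.COLOR_RGB2BGR))
for f,b in(("s4raw",(301,241,318,254)),("s5raw",(303,243,320,258))):
    m=masks(cv2.cvtColor(cv2.imread(f"pics/{f}.png"),cv2.COLOR_BGR2RGB))["black"]
    c,st=blob(m,b);print(c,st,onz("side",c,.183)+[.0033,.003,0])
    print("\n".join("".join("#" if v else "." for v in r[295:325]) for r in m[236:262]))
E
```

```text
[ 0.51681608 -0.30946633  0.17133506] [ 0.05065751 -0.560917    0.22521953]
[307.2137931  246.82068966] [301 241  17  13 145] [ 0.52219275 -0.32623112  0.183     ]
....######....................
....#####.....................
....#####.....................
....#####.....................
....######....................
....###########...............
....#############.............
....#############.............
....##############............
......############............
.......############...........
.......############........###
.......#############...#######
.......#######################
.......###########...#########
........##########....########
........#######........#######
........######..........######
#.......#####............#####
.###..######.............#####
..........................####
...........................###
............................##
.............................#
..............................
..............................
[309.69364162 249.77456647] [303 243  17  15 173] [ 0.52128457 -0.33881978  0.183     ]
....##############............
......########................
.......#####..................
.......#####..................
.......#####..................
.......#####..................
.......######.................
.......######.................
.......#########..............
......############............
.......#############..........
.......##############......###
........######################
.........#####################
.........#####################
........######################
........######################
........#############...######
#.......############.....#####
.###..#...#########......#####
............####..........####
............###............###
.............#..............##
.............................#
..............................
..............................
```

jog_arm([
  [-1, [0, -0.01, 0], [0, 0, 0]],
  [-1, [0, -0.018, 0], [0, 0, 0]],
  [-1, [0, -0.018, 0], [0, 0, 0]],
  [-1, [0, -0.018, 0], [0, 0, 0]],
  [-1, [0, -0.018, 0], [0, 0, 0]],
])

```text
t: 6.53
position: [0.5168, -0.3167, 0.1715]
tcp_rot: [0.087, 3.14, -0.001]
contact_force: [-0.3, 0.1, -0.7]
opening: -0.0003
grasp_force: 0.0
```

jog_arm([
  [-1, [0, 0.08, 0], [0, 0, 0]],
  [-1, [0, 0.08, 0.1], [0, 0, 0]],
  [-1, [-0.08, 0.08, 0.1], [0, 0, 0]],
  [-1, [-0.16, 0.08, 0.1], [0, 0, 0]],
  [-1, [-0.16, 0, 0.1], [0, 0, 0]],
  [-1, [-0.16, -0.076, 0.1], [0, 0, 0]],
  [-1, [-0.16, -0.076, 0.1], [0, 0, 0]],
  [-1, [-0.16, -0.076, 0], [0, 0, 0]],
  [-1, [-0.16, -0.076, 0], [0, 0, 0]],
  [-1, [-0.16, -0.076, 0], [0, 0, 0]],
])

```text
t: 7.37
position: [0.4517, -0.3457, 0.1699]
tcp_rot: [-0.087, -3.137, -0.005]
contact_force: [0.8, -0.1, 0.2]
opening: 0.0001
grasp_force: 0.0
```

```bash
python3 - <<'E'
from h import *
s=observe();print(s["position"],s["contact_force"])
im=capture("side");cv2.imwrite("pics/s6raw.png",cv2.cvtColor(im,cv2.COLOR_RGB2BGR))
b=cv2.resize(cv2.imread("pics/s6raw.png")[220:300,260:340],None,fx=5,fy=5,interpolation=cv2.INTER_CUBIC)
cv2.imwrite("pics/c6.png",b)
m=masks(im)["black"]
c,st=blob(m,(303,243,318,260));print(c,st,onz("side",c,.181)+[.0033,.003,0])
E
```

```text
[ 0.45169235 -0.34568982  0.16994334] [ 0.79982689 -0.10880287  0.15914455]
[310.87681159 252.45652174] [304 247  14  13 138] [ 0.51977488 -0.34673912  0.181     ]
```

View pics/c6.png

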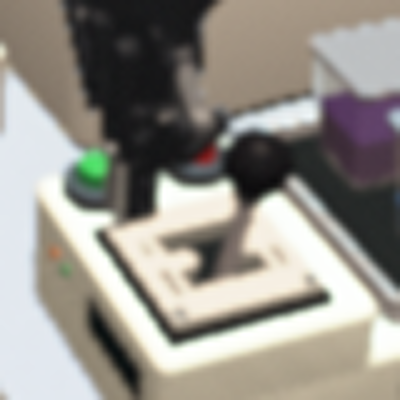

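The knob is right in neutral at (0.520,-0.347), and the fingers are behind it. Now the push forward.

jog_arm([
  [-1, [0.06, -0.002, 0], [0, 0, 0]],
  [-1, [0.08, -0.004, 0], [0, 0, 0]],
  [-1, [0.1, -0.005, 0], [0, 0, 0]],
  [-1, [0.12, -0.006, 0], [0, 0, 0]],
  [-1, [0.14, -0.008, 0], [0, 0, 0]],
  [-1, [0.16, -0.009, 0], [0, 0, 0]],
  [-1, [0.18, -0.01, 0], [0, 0, 0]],
  [-1, [0.195, -0.011, 0], [0, 0, 0]],
  [-1, [0.205, -0.011, 0], [0, 0, 0]],
  [-1, [0.205, -0.011, 0], [0, 0, 0]],
  [-1, [0.205, -0.011, 0], [0, 0, 0]],
])

```text
t: 8.33
position: [0.535, -0.3511, 0.1711]
tcp_rot: [0.087, 3.14, 0.0]
contact_force: [0.1, 1.0, -0.5]
opening: -0.0001
grasp_force: 0.0
```

jog_arm([
  [-1, [0.005, 0, 0], [0, 0, 0]],
  [-1, [0.008, 0, 0], [0, 0, 0]],
  [-1, [0.008, 0, 0], [0, 0, 0]],
])

```text
t: 8.58
position: [0.5374, -0.3512, 0.1712]
tcp_rot: [-0.087, -3.139, -0.0]
contact_force: [-3.2, 0.2, -1.6]
opening: 0.0
grasp_force: 1.4
```

```bash
python3 - <<'E'
from h import *
s=observe();print(s["position"],s["contact_force"],s["wrist_torque"])
im=capture("side");cv2.imwrite("pics/s7raw.png",cv2.cvtColor(im,cv2.COLOR_RGB2BGR))
m=masks(im)["black"]
print("\n".join("".join("#" if v else "." for v in r[300:345]) for r in m[234:265]))
E
```

```text
[ 0.53735058 -0.35118335  0.1711631 ] [-3.16291773  0.19533728 -1.55550851] [-0.07999867  0.50640896  0.03096491]
.............###############...#.............
.............###############.####......#.....
..............####################....##.....
..............#####################..###.....
..............##########################.....
..............#########################......
................#####################........
.................###################.........
.................##################..........
.................################............
..................###############............
...................##############............
...................##############............
...................###############...........
...................################..........
...................#################.........
...................#################.........
..................##################.........
..................##################.........
..................##################.........
..................#################..........
.#..................##############...........
......................###########.....#......
......................##################.....
.......................################......
........................###############......
.........................##############......
..........................##############.....
..........................##############.....
...........................##############....
............................#############....
```

jog_arm([
  [-1, [0.003, 0, 0], [0, 0, 0]],
  [-1, [0.003, 0, 0], [0, 0, 0]],
])

```text
t: 8.8
position: [0.5381, -0.3512, 0.1711]
tcp_rot: [-0.087, -3.138, -0.001]
contact_force: [-5.4, -0.8, -0.7]
opening: 0.0
grasp_force: 2.6
```

The force is rising at the slot end. One more small push, then I'll back off and lift to look.

jog_arm([
  [-1, [0.004, 0, 0], [0, 0, 0]],
  [-1, [0.004, 0, 0], [0, 0, 0]],
  [-1, [0.004, 0, 0], [0, 0, 0]],
])

```text
t: 9.05
position: [0.5388, -0.3512, 0.1709]
tcp_rot: [-0.087, -3.136, -0.001]
contact_force: [-8.8, -0.4, -0.1]
opening: 0.0001
grasp_force: 4.0
```

jog_arm([
  [-1, [-0.1, 0, 0], [0, 0, 0]],
  [-1, [-0.1, 0, 0], [0, 0, 0]],
  [-1, [-0.1, 0, 0.1], [0, 0, 0]],
  [-1, [-0.105, 0.15, 0.1], [0, 0, 0]],
  [-1, [-0.105, 0.3, 0.1], [0, 0, 0]],
  [-1, [-0.105, 0.3, 0.1], [0, 0, 0]],
  [-1, [-0.105, 0.3, 0.1], [0, 0, 0]],
])

```text
t: 9.63
position: [0.4989, -0.2249, 0.2123]
tcp_rot: [0.081, 3.139, 0.005]
contact_force: [-0.0, -0.2, -0.4]
opening: -0.0001
grasp_force: 0.0
```

```bash
python3 - <<'E'
from h import *
s=observe();print(s["position"],s["contact_force"])
im=capture("side");t=capture("top")
m=masks(im)["black"]
print("\n".join("".join("#" if v else "." for v in r[310:345]) for r in m[240:262]))
c,st=blob(m,(312,238,336,256));print(c,st,onz("side",c,.177)+[.0033,.003,0])
a=cv2.resize(t[160:240,335:415],None,fx=5,fy=5,interpolation=cv2.INTER_CUBIC)
b=cv2.resize(im[220:300,260:340],None,fx=5,fy=5,interpolation=cv2.INTER_CUBIC)
cv2.imwrite("pics/c8.png",cv2.cvtColor(np.hstack([a,b]),cv2.COLOR_RGB2BGR))
E
```

```text
[ 0.49885562 -0.22492804  0.21234387] [-0.01174056 -0.17462202 -0.43131327]
...................................
...................................
...................................
...............####................
...............######..............
..............#########............
.............###########...........
...........#############...........
........#################..........
.....#####################.........
......####################.........
.......####################........
........##################.........
.........#################.........
.........#################.........
...........##############..........
............############....#......
.............#################.....
..............###############......
..............###############......
...............##############......
................##############.....
[326.52150538 249.98387097] [315 243  21  13 186] [ 0.56269621 -0.34918279  0.177     ]
```

View pics/c8.png

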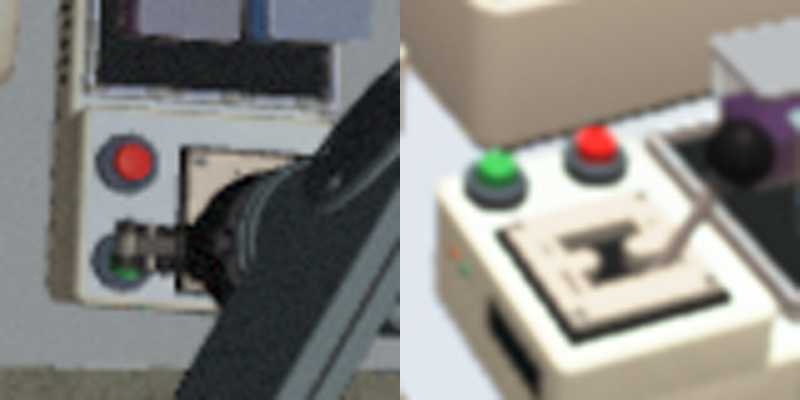

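The lever is in third: the shaft is at the far right of the gate and the knob is at about (0.563,-0.349). I'll press start straight below the present position.

jog_arm([
  [-1, [0, 0, -0.08], [0, 0, 0]],
  [-1, [0, 0, -0.16], [0, 0, 0]],
  [-1, [0, 0, -0.22], [0, 0, 0]],
  [-1, [0, 0, -0.24], [0, 0, 0]],
  [-1, [0, 0, -0.25], [0, 0, 0]],
  [-1, [0, 0, -0.26], [0, 0, 0]],
  [-1, [0, 0, -0.265], [0, 0, 0]],
  [-1, [0, 0, -0.265], [0, 0, 0]],
])

```text
t: 10.4
position: [0.4995, -0.2324, 0.1066]
tcp_rot: [0.087, 3.138, -0.003]
contact_force: [-0.6, -0.4, 2.9]
opening: -0.0006
grasp_force: 1.4
```

jog_arm([
  [-1, [0, 0, -0.006], [0, 0, 0]],
  [-1, [0, 0, -0.01], [0, 0, 0]],
  [-1, [0, 0, -0.012], [0, 0, 0]],
  [-1, [0, 0, -0.012], [0, 0, 0]],
])

```text
t: 10.73
position: [0.4997, -0.2323, 0.1029]
tcp_rot: [0.086, 3.137, -0.005]
contact_force: [-3.1, -0.7, 12.1]
opening: -0.0001
grasp_force: 6.2
```

Position z=0.1029 and 12 N mean the key is fully down. I'll release, lift clear and check.

jog_arm([
  [-1, [0, 0, 0], [0, 0, 0]],
  [-1, [0, 0, 0.05], [0, 0, 0]],
  [-1, [0, 0, 0.15], [0, 0, 0]],
  [-1, [0, 0, 0.25], [0, 0, 0]],
  [-1, [0, 0, 0.35], [0, 0, 0]],
  [-1, [-0.1, 0.1, 0.35], [0, 0, 0]],
  [-1, [-0.2, 0.3, 0.35], [0, 0, 0]],
  [-1, [-0.2, 0.4, 0.35], [0, 0, 0]],
  [-1, [-0.2, 0.4, 0.35], [0, 0, 0]],
  [-1, [-0.2, 0.4, 0.35], [0, 0, 0]],
])

```text
t: 11.57
position: [0.4164, -0.0667, 0.2407]
tcp_rot: [0.085, 3.14, 0.004]
contact_force: [0.5, 1.0, -0.1]
opening: 0.0002
grasp_force: 0.0
```

```bash
python3 - <<'E'
from h import *
s=observe();print(s["position"],s["contact_force"])
im=capture("side");t=capture("top")
c,st=blob(masks(im)["black"],(315,238,336,256));print(c,st)
for n,i,z in(("top",t,(350,200,372,222)),("side",im,(272,246,286,262))):print(n,blob(masks(i)["green"],z))
d=np.abs(t[138:172,340:412].astype(int)-cv2.cvtColor(cv2.imread("pics/top0.png"),cv2.COLOR_BGR2RGB)[138:172,340:412]).max(2);print("jar change px",(d>60).sum())
E
```

```text
[ 0.4163784  -0.06674982  0.24073643] [ 0.541953    0.96822606 -0.13279161]
[326.52150538 249.98387097] [315 243  21  13 186]
top (array([360.57142857, 211.77142857]), array([358, 209,   6,   7,  35], dtype=int32))
side (array([279.08823529, 252.82352941]), array([276, 250,   7,   6,  34], dtype=int32))
jar change px 0
```

The lever hasn't moved from third, the green key is back up, and the jars are unchanged. Handing in.

```bash
python3 -c "from rig import *;print(hand_in())"
```

```text
the job is handed in; nothing more can be done
None
```

The lever is in third, the green start key was pressed fully down and came back up, the jars did not move, and the job is handed in (the hand-in call returned no verdict).

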